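Shut the lathe's steady rest, drop in its lock pin and hold it down

ROBOT

A 6-joint arm with a two-finger parallel gripper is mounted at the origin on the work surface. World frame = base frame: x ahead of the robot, y to its left, z up, the work surface at z = 0. Lengths are in m, angles in rad, forces in N, time in s.
With the tool pointing down it reaches from about 0.375 to 0.9 m from the base axis. Payload 3.1 kg.
Tool frame: the origin (TCP) lies midway between the tips of the shut fingers; the grasp point (between the pads) lies grip_point_offset behind it (grip_point_offset is the distance from the TCP to the grasp point, in m); y points along the fingers, z is the direction in which the jaws open and shut, and the axes are right-handed (so a half turn about y gives the same grasp; the last joint's range is limited). The gripper opens to 87 mm and grips with 3 to 60 N. Pads are 19 mm wide; open, the fingers measure 117 mm over their backs; the gripper's body (75 mm by 190 mm) begins 51 mm behind the grasp point.
Start: joints at [-1.488, 0.527, 1.433, -0, 1.181, -0.178], TCP at [0.161, -0.604, 0.223] pointing down, gripper open.
Joint ranges: [-3.08, 3.08], [-0.75, 2.2], [0.22, 2.44], [-1.43, 4.57], [0, 2.65], [-2.85, 2.85]. Speed limits (rad/s): [2.79, 2.79, 3.14, 3.14, 3.14, 3.14].

INTERFACE

Orientations are given as a unit quaternion [x, y, z, w].
In Python, from rig import * gives the robot as it stands.
- The arm moves only by the tool jog_arm, never from a script. Its argument "increments" is a list that holds one entry, the list of rows, each a list of 7 numbers: the turn, a rotation vector about the world's x, y, z in degrees, then the shift along the world's x, y, z in m, then the closure, from -1 (fully open) to 1 (shut), so that 0 is half open. In form: [[[rx, ry, rz, x, y, z, jaw], ...]]. A call has 1 to 8 rows; each row is the pose to reach, as a shift and turn from the pose measured when the call began; what a row does not reach only later rows make up. A row lasts 1/10 s, in which the tool goes at most 50 mm and 8.59 degrees, less where a joint would pass 70% of its speed; a pose out of reach is approached as far as the arm can. A call with a gripper value outside its range is refused whole. The fingers move at their own pace and stop on an object; "squeeze" is the grip in N (left out, the last holds). Time passes only in rows, so rows that repeat a pose let the fingers close. It gives the time, the measured TCP pose, the force and the opening at its end, in the units of the state.
- get_obs(): the state, without advancing time (a new reading comes with each control period).
- camera(name): name is "scene" or "top"; returns the picture (384x512x3 uint8, red, green, blue); there is no depth.
- camera_info(name): a dict with "K" (3x3 intrinsics, pixels), "R" (3x3) and "t" (3): a world point X has camera coordinates R X + t. Camera axes: x right, y down, z forward; pixel columns grow to the right and rows downward; lengths in m; the calibration is good to about 2 mm. A picture is of the moment at which its call begins. camera_info takes no time and is no camera call.
- hand_in(): hands the job in, once; it reports no verdict.
The state is a dict: "time": time; "q": joint angles; "joint_velocities": joint speeds; "joint_torque": joint torques, N m; "position": TCP position; "tool_rot": TCP orientation; "ft_force": force on the tool from outside, world axes, zero at the start; "moment": the same for the moment, N m; "grip_width": finger opening in m.
Only numpy, scipy, OpenCV 4.12 (cv2) and the standard library are available. Lean on these libraries where they do the work, as an engineer would, in place of code of your own. Each camera call takes 0.05 s, during which the arm holds its last target.

TASK

Close the steady rest on the lathe: swing its open upper half down onto the wooden spindle, then take the lock pin (the one with the straight knurled grip) from the wooden rack and push it down through the holes of both ears until its collar bears on the upper ear and the sprung halves are pressed fully shut, ear to ear. Finish while still gripping the pin and pressing it down, so that I can spin the nut on from below: do not let go, as the sprung roller would push the halves apart again. Leave the other tools and the bowl where they are.

Things in the scene. Friction and masses are not known exactly. Their poses are not given: they have to be found in the camera images.
- steady: Dark iron steady rest on the lathe bed: ring of 162 mm outer diameter round a wooden spindle of 50 mm, split level through its middle into a fixed lower and a hinged upper half. Origin on the bed (80 mm over the bench) under the ring's centre, which is 102 mm higher. x points from the ear (robot's side, hole 108 mm from the centre) to the hinge (100 mm), y along the spindle, z up.
- half (a joint): Angle of the upper half, rad: 0 fully shut, grows as its ear rises. Starts 0.45 to 0.8 and stays where left (stiff hinge; about 3 N down on the ear moves it). At 0.05 its sprung roller meets the spindle and pushes back: shutting it fully to the hard stop at 0 takes about 9 N down on the ear, keeping it there 5 N; let go, it springs back to about 0.03 (6 mm gap at the ear).
- hinge (a point): Middle of the hinge axis between the steady's halves, 182 mm above the bench. The axis is level, along y of the steady.
- ear_top (a point): Top face of the upper half's ear at the centre of its hole; moves with the half, z along the hole. The ear is a flat lug 44 mm (x) by 36 mm (y), 12 mm thick, with a 12 mm through hole. When shut, this point lies 208 mm from the hinge axis towards -x of the steady and 12 mm above it.
- lower_hole (a point): Mouth of the 12 mm through hole in the fixed lower ear, at its top face, 182 mm above the bench. The ear is 44 by 36 mm, 14 mm thick; free space below. It is straight under the upper ear's hole when the half is shut.
- pin_grip (a point): Centre of the round knurled grip (18 mm diameter, 44 mm tall) of the steel lock pin, which stands in the rack; z along the pin, up. Under the grip a collar of 26 mm diameter, 6 mm thick, rests on the rack; under that a shank of 10 mm diameter, 46 mm long, its last 8 mm tapering to 5 mm. 0.12 kg. The only tool in the rack with a straight thick grip.
- pin_tip (a point): Lower end of the lock pin's shank, on its axis: 74 mm below the centre of the grip, 46 mm below the underside of the collar.
- pin: The lock pin as a whole; origin at the tip of its shank, z along it, up (see pin_grip and pin_tip).
- rack: Wooden block fixed on the bench, 60 mm (x) by 210 mm (y) by 55 mm tall; origin under its centre. Three 12 mm holes, 51 mm deep, in a row along y, 70 mm apart, hold the lock pin, the chuck key and the knockout bar, in any order.
- key_mid (a point): Bystander: steel chuck key with a T cross bar (74 mm long, 8 mm thick, 104 mm above the bench), standing in the rack; the point is on its axis, 83 mm above the bench.
- bar_mid (a point): Bystander: knockout bar with a wooden ball of 30 mm diameter on top (ball centre 99 mm above the bench), standing in the rack; the point is on its axis, 83 mm above the bench.
- gouge_mid (a point): Bystander: turning gouge of 390 mm lying on the bench, up to 32 mm tall; the point is at its ferrule, 16 mm above the bench.
- bowl: Bystander: small dark turned bowl on the bench, 110 mm in diameter, 45 mm tall; origin under its centre.
Mind the look-alikes: they are no part of the job. What is shaped like the pin but red or yellow is not meant.

How it is judged:
On the way, in this order (a step that is already met when the one before it is completed fails the run):
1. the upper half is swung down until its roller lies on the spindle (value of joint half below 0.06 rad), for 0.2 s.
2. the pin is through the holes of both ears (z of pin_tip in the frame of lower_hole below -0.02 m and horizontal distance between pin_tip and lower_hole below 0.006 m and angle between the z axis of pin_tip and the z axis of steady, either way round below 0.08 rad), for 0.2 s.
At the end, for the whole second after the job is handed in: Pin upright (0.08 rad) through both ears, tip within 6 mm of the lower hole's axis and 29 mm or more below its mouth; half shut below 0.010 rad, pressed by the pin with over 3 N, the pin at rest and still gripped (over 4 N); the four bystanders moved less than 40 mm (z of pin_tip in the frame of lower_hole below -0.029 m and horizontal distance between pin_tip and lower_hole below 0.006 m and angle between the z axis of pin_tip and the z axis of steady, either way round below 0.08 rad and value of joint half below 0.01 rad and contact force between pin and half above 3 N and contact force between the fingers and pin above 4 N and linear speed of pin below 0.02 m/s and distance of each of key_mid, bar_mid, gouge_mid, bowl from where it was at the start of the episode below 0.04 m); the arm keeps its last pose, push and grip.
It fails at once if another tool or the bowl is knocked out of its place (40 mm) (distance of any of key_mid, bar_mid, gouge_mid, bowl from where it was at the start of the episode above 0.04 m).
It also fails if it takes over 61 s, if anything falls off the work surface, if the arm or the gripper's body presses on something with over 40 N, if the wrist force passes 120 N, or if a joint passes its speed limit or range.

## Working session

There is one attempt and no reset: what is moved stays moved. The work goes in short steps, Python scripts to look and compute and a tool call to move; the robot and the scene stay as the last step left them, time stands still between calls to the robot, and variables do not carry over. Pictures are saved under pics/ and viewed, and the job is handed in when it is done.

Besides the shell and the picture viewer there is one more tool, called after "Request:" by a JSON object that holds its "fn" and its "kwargs", one argument or row to a line. jog_arm: Moves the arm, as the interface text tells. Its arguments: {"type":"object","properties":{"increments":{"type":"array","items":{"type":"array","items":{"type":"array","items":{"type":"number"}}}},"squeeze":{"type":"number"}},"required":["increments"]}

```bash
ls; mkdir -p pics; python3 - <<'E'
from rig import *
import cv2
o=get_obs(); print(o)
for n in ("scene","top"):
    cv2.imwrite(f"pics/{n}0.png",camera(n)[:,:,::-1]); print(n,camera_info(n))
E
```

```text
pics
{'time': 0.0, 'q': array([-1.48851515e+00,  5.28449039e-01,  1.43391764e+00, -1.41911631e-05,
        1.18136244e+00, -1.78504710e-01]), 'joint_velocities': array([ 1.82371988e-04,  1.51720921e-05, -1.23648559e-04,  1.21358007e-03,
        2.05625341e-03,  1.75258309e-03]), 'joint_torque': array([-3.52281950e-04, -4.40035915e+01, -1.76593298e+01,  6.32991409e-02,
        5.84449363e-02, -1.65338565e-04]), 'position': array([ 0.16111052, -0.60312026,  0.22157727]), 'tool_rot': array([-0.09191083,  0.70185812, -0.70034872,  0.09197422]), 'ft_force': array([ 0.23861548, -1.24718128,  1.07132409]), 'moment': array([ 0.02900836, -0.02383769, -0.00833594]), 'grip_width': 0.08696063832264903}
scene {'K': array([[418.82897604,   0.        , 256.23594209],
       [  0.        , 418.82897604, 189.43354934],
       [  0.        ,   0.        ,   1.        ]]), 'R': array([[ 0.86946891,  0.49341809, -0.02371511],
       [ 0.27243277, -0.51900343, -0.81019493],
       [-0.41207305,  0.69797853, -0.58568061]]), 't': array([-0.46172652, -0.02218581,  1.39215386])}
top {'K': array([[353.46481729,   0.        , 254.44808505],
       [  0.        , 353.46481729, 189.1761831 ],
       [  0.        ,   0.        ,   1.        ]]), 'R': array([[-0.02373475, -0.999458  ,  0.0228117 ],
       [-0.99195887,  0.02070696, -0.12485522],
       [ 0.12431519, -0.02559167, -0.9919127 ]]), 't': array([-0.00831565,  0.54753262,  0.98016275])}
```

View pics/scene0.png

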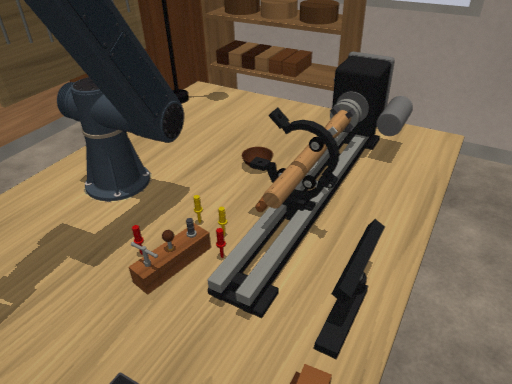

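View pics/top0.png

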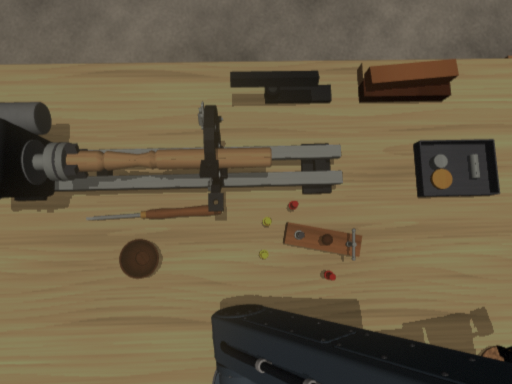

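```bash
python3 - <<'E'
import cv2
s=cv2.imread("pics/scene0.png");t=cv2.imread("pics/top0.png")
cv2.imwrite("pics/c1.png",cv2.resize(s[180:300,110:260],None,fx=5,fy=5,interpolation=3))
cv2.imwrite("pics/c2.png",cv2.resize(s[95:215,230:380],None,fx=5,fy=5,interpolation=3))
cv2.imwrite("pics/c3.png",cv2.resize(t[90:290,190:370],None,fx=3,fy=3,interpolation=3))
E
```

```text
(no output)
```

View pics/c1.png

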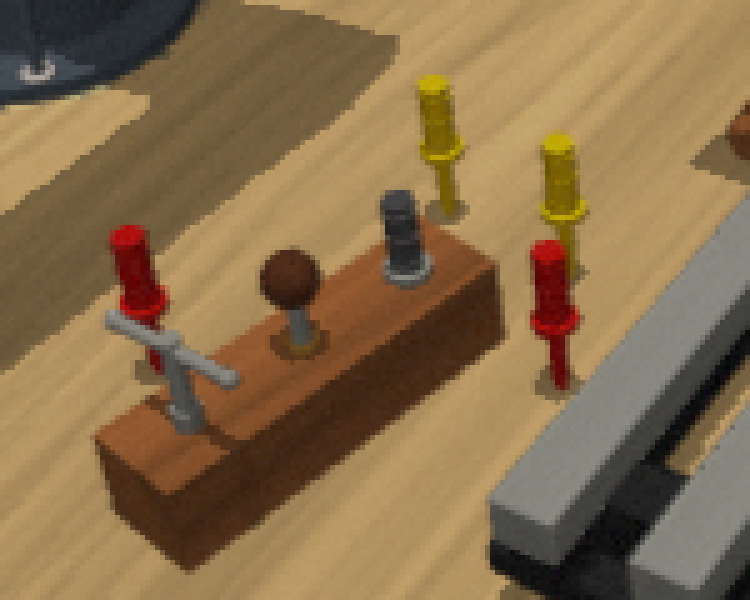

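View pics/c2.png

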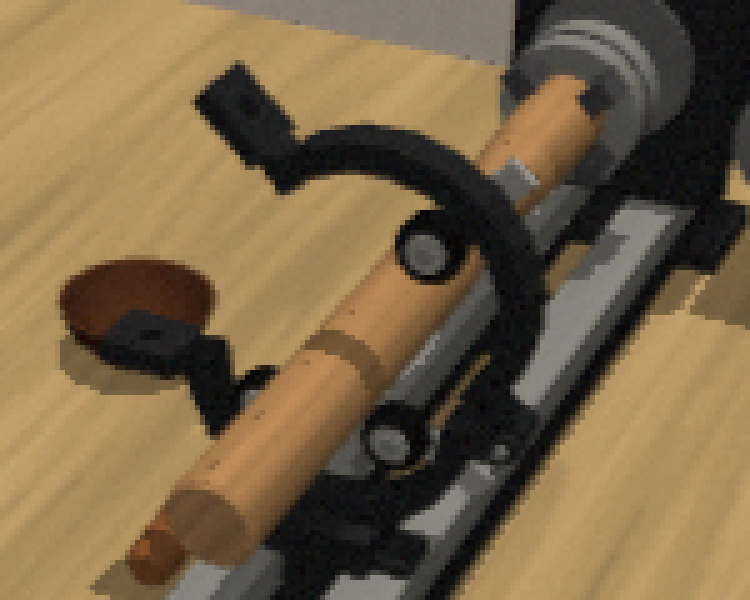

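View pics/c3.png

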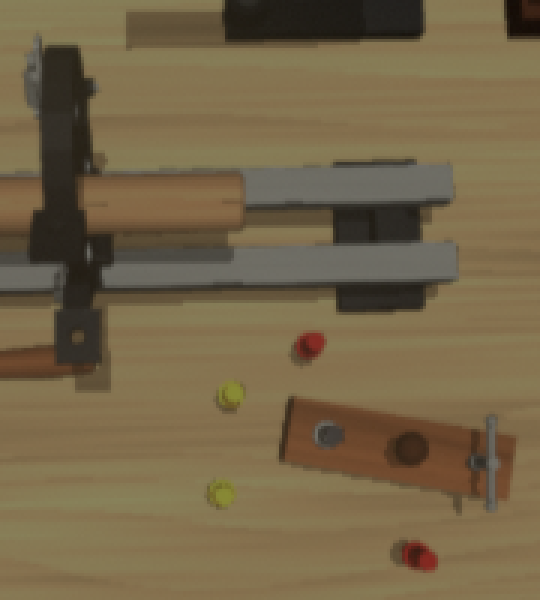

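```bash
cat > h.py <<'E'
import numpy as np, cv2
from rig import *
def ray(n,px):
    c=camera_info(n);C=-c['R'].T@c['t'];d=c['R'].T@np.linalg.inv(c['K'])@np.array([px[0],px[1],1.]);return C,d/np.linalg.norm(d)
def onz(n,px,z):
    C,d=ray(n,px);return C+d*(z-C[2])/d[2]
def tri(p1,p2,n1="scene",n2="top"):
    C1,d1=ray(n1,p1);C2,d2=ray(n2,p2)
    s=np.linalg.lstsq(np.c_[d1,-d2],C2-C1,rcond=None)[0]
    a,b=C1+s[0]*d1,C2+s[1]*d2;return (a+b)/2,np.linalg.norm(a-b)
def proj(n,X):
    c=camera_info(n);p=c['K']@(c['R']@np.array(X,float)+c['t']);return p[:2]/p[2]
E
python3 - <<'E'
from h import *
np.set_printoptions(precision=4,suppress=True)
s=cv2.imread("pics/scene0.png");t=cv2.imread("pics/top0.png")
def comb(*a): 
    v=cv2.resize;return np.hstack([cv2.resize(x,(390,390),interpolation=0) for x in a])
cv2.imwrite("pics/d1.png",comb(s[210:240,175:205],t[220:250,285:315]))
cv2.imwrite("pics/d2.png",comb(s[147:177,245:275],t[187:217,201:231]))
# rough
print(onz("scene",(260.4,162),.182),onz("top",(216,202.3),.182),tri((260.4,162),(216,202.3)))
# rack outline top
hsv=cv2.cvtColor(t,cv2.COLOR_BGR2HSV)
sub=hsv[215:262,275:370];
print(hsv[236,315],hsv[236,340],hsv[236,275])
E
```

```text
[0.5033 0.0805 0.182 ] [0.4985 0.0776 0.182 ] (array([0.5009, 0.0792, 0.1815]), np.float64(0.005576990099266846))
[ 13 152 106] [ 12 150 100] [ 18 105 126]
```

View pics/d1.png

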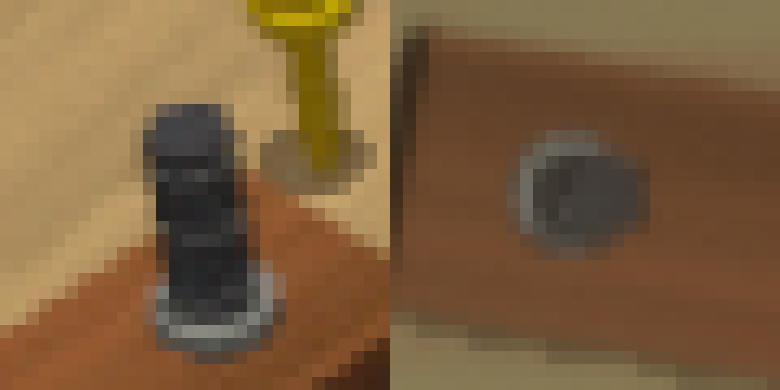

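View pics/d2.png

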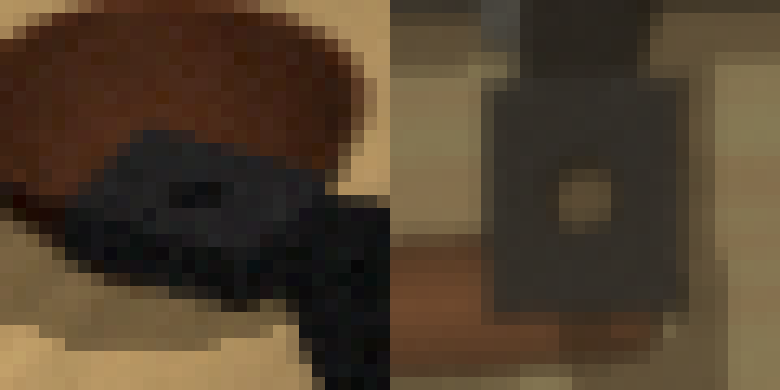

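```bash
python3 - <<'E'
from h import *
import rig
np.set_printoptions(precision=4,suppress=True)
print([x for x in dir(rig) if not x.startswith('_')], getattr(rig,'grip_point_offset',None))
from scipy.spatial.transform import Rotation as R
print(R.from_quat(get_obs()['tool_rot']).as_matrix())
P=(175+190/13-.5,210+130/13-.5)   # grip top face centre scene
Q=(285+(605-390)/13-.5,220+192/13-.5)
print('top face',onz("scene",P,.105),onz("top",Q,.105),tri(P,Q))
P=(175+213/13-.5,210+312/13-.5);Q=(285+(573-390)/13-.5,220+192/13-.5)
print('collar top',onz("scene",P,.061),onz("top",Q,.061),tri(P,Q))
L=((259.8,161.3),(215.7,202))
print('hole',onz("scene",L[0],.182),onz("top",L[1],.182),tri(*L))
U=((279.4,115.6),(210,168))
print('up',tri(*U))
s=cv2.imread("pics/scene0.png");t=cv2.imread("pics/top0.png")
f=lambda x:cv2.convertScaleAbs(cv2.resize(x,(390,390),interpolation=0),alpha=2)
cv2.imwrite("pics/d3.png",np.hstack([f(s[100:130,262:292]),f(t[154:184,195:225])]))
# rail line fit in top: edges
g=cv2.cvtColor(t,cv2.COLOR_BGR2HSV)
m=((g[:,:,1]<40)&(g[:,:,2]>90)).astype(np.uint8)
n,l,st,_=cv2.connectedComponentsWithStats(m)
for i in range(1,n):
    if st[i,4]>200:
        ys,xs=np.where(l==i);print(st[i],cv2.fitLine(np.c_[xs,ys].astype(np.float32),2,0,.01,.01).ravel())
E
```

```text
['Unreachable', 'camera', 'camera_info', 'get_obs', 'grip_point_offset', 'hand_in'] 0.0187
[[-0.9662 -0.0002  0.2578]
 [-0.2578  0.002  -0.9662]
 [-0.0003 -1.     -0.0019]]
top face [ 0.4149 -0.1361  0.105 ] [ 0.4161 -0.1386  0.105 ] (array([ 0.4163, -0.1381,  0.107 ]), np.float64(0.000608644472140962))
collar top [ 0.4168 -0.1396  0.061 ] [ 0.416  -0.1386  0.061 ] (array([ 0.416 , -0.1387,  0.06  ]), np.float64(1.261257595660906e-05))
hole [0.5001 0.0829 0.182 ] [0.4993 0.0783 0.182 ] (array([0.5004, 0.079 , 0.1839]), np.float64(0.0032709139801896593))
up (array([0.5576, 0.078 , 0.3318]), np.float64(0.0057400777640526195))
[271 145  70  13 781] [  0.9997  -0.0234 305.8463 150.9475]
[ 33 146  20  26 300] [  0.3683  -0.9297  44.1    159.1933]
[ 224  171  119   14 1164] [  0.9988  -0.0489 289.7371 178.1529]
[ 89 176 121  13 880] [  0.9997  -0.0251 151.9443 182.5386]
```

View pics/d3.png

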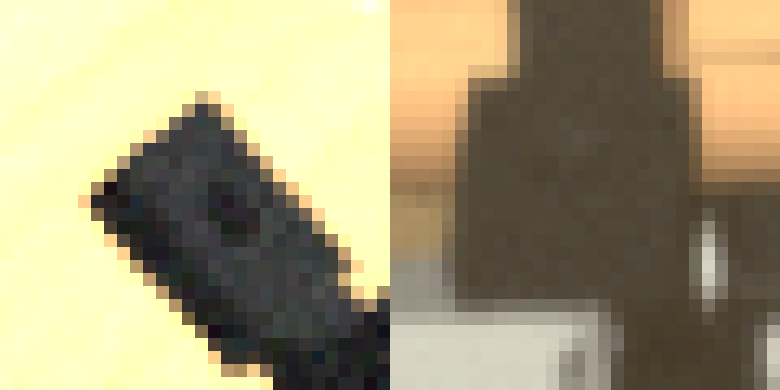

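The candidates for the pin, by scene pixels:
- two red look-alikes at (137,237) and (220,240)
- two yellow look-alikes at (198,206) and (222,215)
- the steel pin with a straight dark knurled grip in the rack, at (190,228) in scene and (299,235) in top

The enlarged crop confirms that the last one fits. Its rack neighbours are a T key and a ball bar. It stands at about (0.416, −0.139). The lower hole is at about (0.4995, 0.079). The half stands at about 0.73 rad.

First I'll shut the half with closed fingers.

Request:
{"fn": "jog_arm", "kwargs": {
  "increments": [
    [[0, 0, -2, 0.024, 0.041, 0.012, 1], [0, 0, -4, 0.048, 0.082, 0.024, 1], [0, 0, -6, 0.072, 0.123, 0.036, 1], [0, 0, -8, 0.096, 0.164, 0.048, 1], [0, 0, -10, 0.12, 0.205, 0.06, 1], [0, 0, -12, 0.144, 0.246, 0.072, 1], [0, 0, -14, 0.168, 0.287, 0.084, 1], [0, 0, -15, 0.192, 0.328, 0.096, 1]]
  ],
  "squeeze": 20
}}

```text
time: 0.9
position: [0.3535, -0.2732, 0.3179]
tool_rot: [0.001, 0.708, -0.706, -0.001]
ft_force: [1.9, -1.3, 0.3]
grip_width: 0.0309
```

Request:
{"fn": "jog_arm", "kwargs": {
  "increments": [
    [[0, 0, 0, 0.024, 0.041, 0.014, 1], [0, 0, 0, 0.048, 0.082, 0.028, 1], [0, 0, 0, 0.072, 0.123, 0.042, 1], [0, 0, 0, 0.096, 0.164, 0.056, 1], [0, 0, 0, 0.12, 0.205, 0.07, 1], [0, 0, 0, 0.145, 0.246, 0.082, 1], [0, 0, 0, 0.168, 0.287, 0.095, 1], [0, 0, 0, 0.19, 0.327, 0.1, 1]]
  ]
}}

```text
time: 1.7
position: [0.5445, 0.0558, 0.419]
tool_rot: [0.001, 0.708, -0.706, 0.0]
ft_force: [0.6, -0.7, 0.4]
grip_width: 0.0001
```

Request:
{"fn": "jog_arm", "kwargs": {
  "increments": [
    [[0, 0, 0, 0.018, 0.023, -0.01, 1], [0, 0, 0, 0.018, 0.023, -0.03, 1], [0, 0, 0, 0.018, 0.023, -0.03, 1]]
  ]
}}

```text
time: 2.0
position: [0.5608, 0.08, 0.3856]
tool_rot: [-0.002, 0.708, -0.706, -0.002]
ft_force: [-0.3, 0.4, -0.2]
grip_width: 0.0002
```

```bash
python3 - <<'E'
from h import *
o=get_obs();print(o['position'],o['q'],o['ft_force'])
s=camera("scene")[:,:,::-1];t=camera("top")[:,:,::-1]
f=lambda x:cv2.convertScaleAbs(cv2.resize(x,(390,390),interpolation=0),alpha=1.6)
cv2.imwrite("pics/e1.png",np.hstack([f(s[60:190,215:345]),f(t[100:230,150:280])]))
E
```

```text
[0.56082174 0.07996042 0.38559865] [-0.05667801  0.30316864  1.34577098  0.00197357  1.49838527  1.51399974] [-0.28517893  0.37201835 -0.2178306 ]
```

View pics/e1.png

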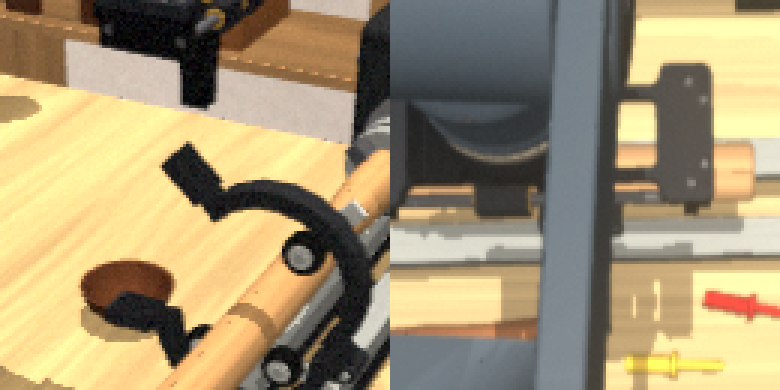

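```bash
python3 - <<'E'
from h import *
cv2.imwrite("pics/f1.png",camera("top")[:,:,::-1]);cv2.imwrite("pics/f2.png",camera("scene")[:,:,::-1])
E
```

```text
(no output)
```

View pics/f1.png

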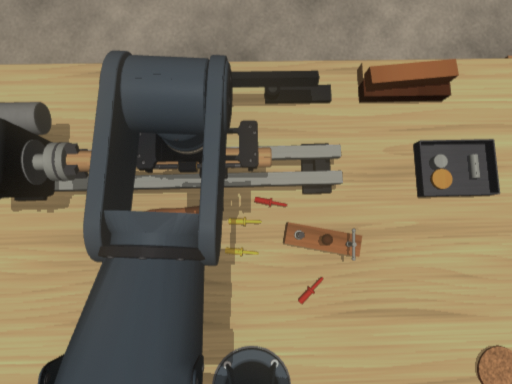

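View pics/f2.png

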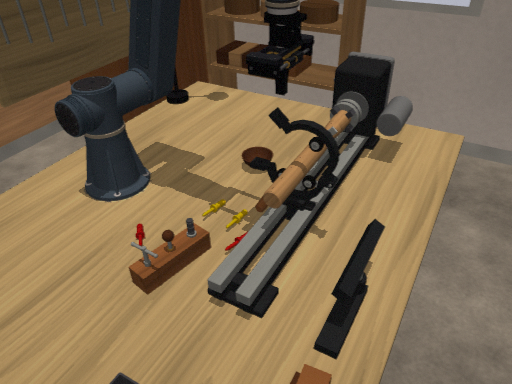

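The look-alikes fell over by themselves. That doesn't matter, and the rack and bystanders are untouched. Next I'll push the ear down along its arc.

Request:
{"fn": "jog_arm", "kwargs": {
  "increments": [
    [[0, 0, 0, 0, -0.001, -0.03, 1], [0, 0, 0, -0.002, -0.001, -0.045, 1], [0, 0, 0, -0.005, -0.001, -0.053, 1], [0, 0, 0, -0.012, -0.001, -0.061, 1], [0, 0, 0, -0.018, -0.001, -0.07, 1], [0, 0, 0, -0.018, -0.001, -0.07, 1]]
  ]
}}

```text
time: 2.8
position: [0.5433, 0.0771, 0.3194]
tool_rot: [0.002, 0.708, -0.706, -0.001]
ft_force: [-0.1, -0.1, 0.4]
grip_width: 0.0002
```

```bash
python3 - <<'E'
from h import *
o=get_obs();print(o['position'],o['ft_force'])
s=camera("scene")[:,:,::-1]
cv2.imwrite("pics/g1.png",cv2.convertScaleAbs(cv2.resize(s[60:190,215:345],(520,520),interpolation=0),alpha=1.6))
E
```

```text
[0.54327302 0.07714335 0.3193598 ] [-0.14935745 -0.05587985  0.35005528]
```

View pics/g1.png

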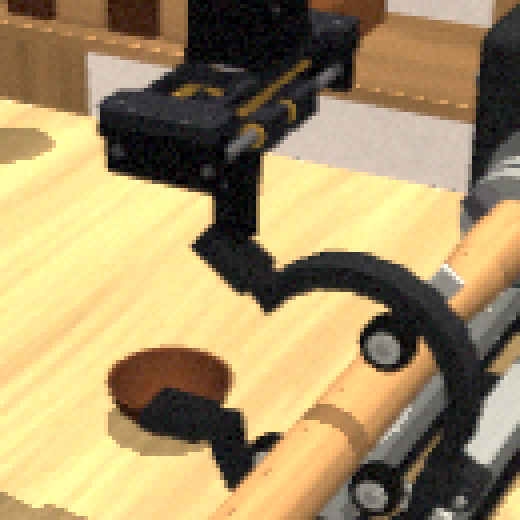

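Request:
{"fn": "jog_arm", "kwargs": {
  "increments": [
    [[0, 0, 0, -0.007, 0.001, -0.011, 1], [0, 0, 0, -0.013, 0.001, -0.022, 1], [0, 0, 0, -0.023, 0.001, -0.042, 1], [0, 0, 0, -0.031, 0.001, -0.062, 1], [0, 0, 0, -0.037, 0.001, -0.082, 1], [0, 0, 0, -0.041, 0.001, -0.098, 1], [0, 0, 0, -0.042, 0.001, -0.108, 1], [0, 0, 0, -0.042, 0.001, -0.108, 1]]
  ]
}}

```text
time: 3.65
position: [0.5012, 0.0784, 0.2109]
tool_rot: [0.001, 0.708, -0.706, -0.001]
ft_force: [-0.7, -0.2, 0.5]
grip_width: 0.0005
```

```bash
python3 - <<'E'
from h import *
o=get_obs();print(o['position'],o['ft_force'])
s=camera("scene")[:,:,::-1]
cv2.imwrite("pics/g2.png",cv2.convertScaleAbs(cv2.resize(s[60:190,215:345],(520,520),interpolation=0),alpha=1.6))
E
```

```text
[0.50122147 0.07838209 0.21092006] [-0.69481777 -0.21597883  0.48758965]
```

View pics/g2.png

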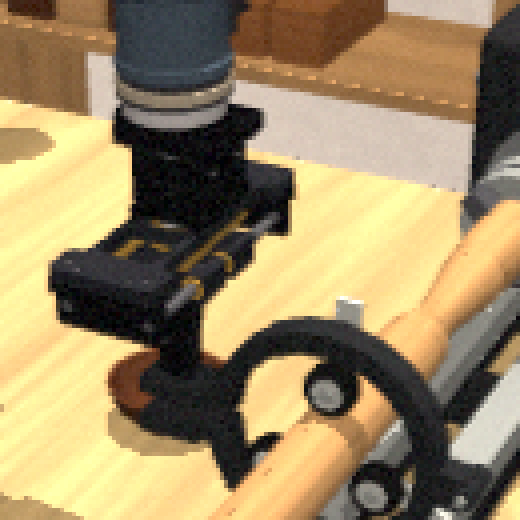

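Nearly shut. I'll press further, to about a = 0.03.

Request:
{"fn": "jog_arm", "kwargs": {
  "increments": [
    [[0, 0, 0, 0, 0, -0.006, 1], [0, 0, 0, 0, 0, -0.011, 1], [0, 0, 0, 0, 0, -0.014, 1], [0, 0, 0, 0, 0, -0.014, 1], [0, 0, 0, 0, 0, -0.014, 1]]
  ]
}}

```text
time: 4.2
position: [0.5028, 0.0783, 0.1983]
tool_rot: [0.003, 0.708, -0.706, 0.0]
ft_force: [-0.4, -0.7, 4.0]
grip_width: 0.001
```

Request:
{"fn": "jog_arm", "kwargs": {
  "increments": [
    [[0, 0, 0, 0, 0, 0.04, 0], [0, 0, 0, -0.005, -0.01, 0.08, 0], [0, 0, 0, -0.02, -0.055, 0.08, 0], [0, 0, 0, -0.037, -0.1, 0.07, 0], [0, 0, 0, -0.054, -0.145, 0.05, 0], [0, 0, 0, -0.07, -0.19, 0.02, 0], [0, 0, 0, -0.087, -0.217, -0.01, 0], [0, 0, 0, -0.087, -0.217, -0.035, 0]]
  ]
}}

```text
time: 5.0
position: [0.4142, -0.142, 0.1621]
tool_rot: [0.004, 0.708, -0.707, -0.002]
ft_force: [0.5, 0.2, 0.3]
grip_width: 0.0427
```

Request:
{"fn": "jog_arm", "kwargs": {
  "increments": [
    [[0, 0, 0, 0, 0, 0, 0], [0, 0, 0, 0, 0, 0, 0]]
  ]
}}

```text
time: 5.2
position: [0.4141, -0.1421, 0.1619]
tool_rot: [0.004, 0.708, -0.706, -0.002]
ft_force: [1.3, 0.1, 1.0]
grip_width: 0.0432
```

```bash
python3 - <<'E'
from h import *
o=get_obs();print(o['position'],o['ft_force'],o['grip_width'],o['q'])
s=camera("scene")[:,:,::-1];t=camera("top")[:,:,::-1]
cv2.imwrite("pics/h1.png",np.hstack([s[100:300,100:360],t[90:290,180:400]]));cv2.imwrite("pics/s1.png",s);cv2.imwrite("pics/t1.png",t)
E
```

```text
[ 0.41409808 -0.14207898  0.16191835] [1.30749285 0.11528172 0.9749215 ] 0.04322841698740164 [-0.58907752  0.38010204  1.95215468  0.0042482   0.80839961  0.9880595 ]
```

View pics/h1.png

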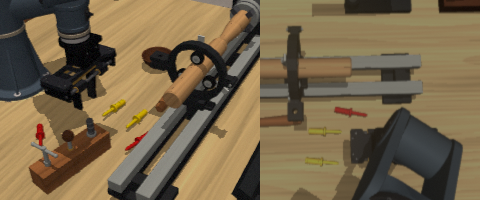

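```bash
python3 - <<'E'
from h import *
s=cv2.imread("pics/s1.png");t=cv2.imread("pics/t1.png")
f=lambda x,a=1.6:cv2.convertScaleAbs(cv2.resize(x,(390,390),interpolation=0),alpha=a)
cv2.imwrite("pics/i1.png",np.hstack([f(s[145:175,245:275]),f(t[187:217,201:231])]))
cv2.imwrite("pics/i2.png",np.hstack([f(s[160:250,140:230],1.2)]))
print(proj("scene",[.4141,-.142,.162]),proj("scene",[.4158,-.1387,.105]))
E
```

```text
[184.66488417 202.91549236] [188.77894831 220.18307523]
```

View pics/i1.png

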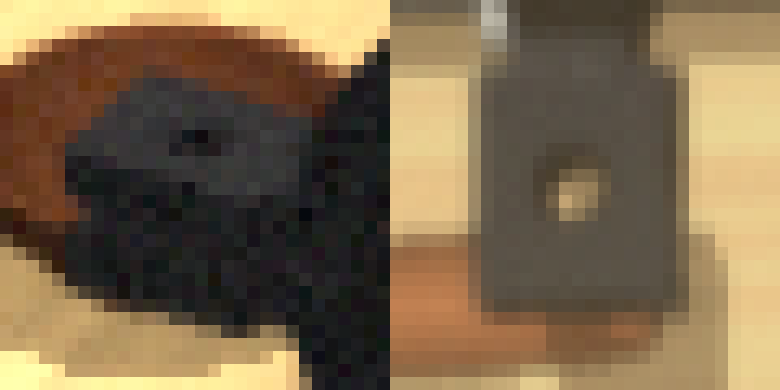

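View pics/i2.png

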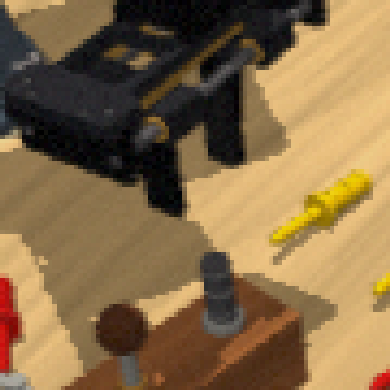

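```bash
python3 - <<'E'
from h import *
np.set_printoptions(precision=4,suppress=True)
a=(259.5,155.4);b=(214.6,200.6)
print(onz("scene",a,.2),onz("top",b,.2),tri(a,b))
E
```

```text
[0.4992 0.0836 0.2   ] [0.501  0.0793 0.2   ] (array([0.5011, 0.0793, 0.2028]), np.float64(0.0008738865953788755))
```

Request:
{"fn": "jog_arm", "kwargs": {
  "increments": [
    [[0, 0, 0, 0.002, 0.003, -0.02, 0], [0, 0, 0, 0.002, 0.003, -0.04, 0], [0, 0, 0, 0.002, 0.003, -0.06, 0], [0, 0, 0, 0.002, 0.003, -0.08, 0], [0, 0, 0, 0.002, 0.003, -0.093, 0], [0, 0, 0, 0.002, 0.003, -0.093, 0], [0, 0, 0, 0.002, 0.003, -0.093, 0]]
  ]
}}

```text
time: 6.0
position: [0.4186, -0.1389, 0.071]
tool_rot: [-0.005, -0.707, 0.707, -0.001]
ft_force: [0.1, 0.1, -0.3]
grip_width: 0.0437
```

```bash
python3 - <<'E'
from h import *
o=get_obs();print(o['position'],o['ft_force'],o['grip_width'])
s=camera("scene")[:,:,::-1]
f=lambda x,a=1.6:cv2.convertScaleAbs(cv2.resize(x,(600,600),interpolation=0),alpha=a)
cv2.imwrite("pics/j1.png",f(s[180:260,140:220],1.2))
E
```

```text
[ 0.41855088 -0.13891977  0.07104382] [ 0.07972131  0.11121491 -0.3066561 ] 0.0437446923910867
```

View pics/j1.png

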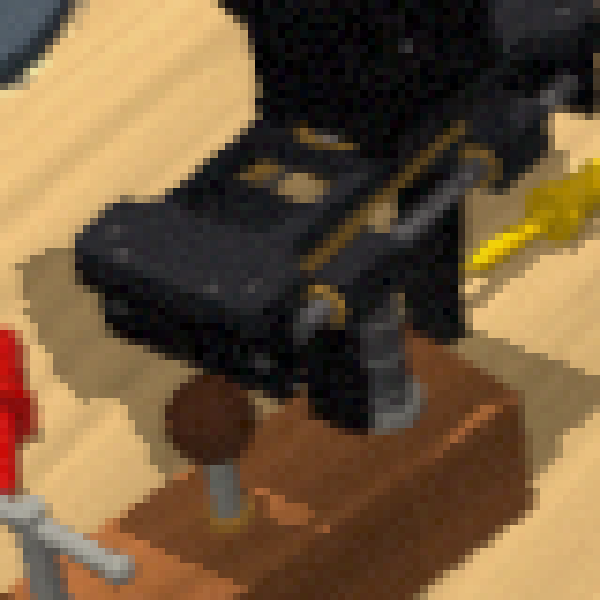

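Request:
{"fn": "jog_arm", "kwargs": {
  "increments": [
    [[0, 0, 0, -0.002, 0, 0, 0.1], [0, 0, 0, -0.002, 0, 0, 0.6], [0, 0, 0, -0.002, 0, 0, 1], [0, 0, 0, -0.002, 0, 0, 1], [0, 0, 0, -0.002, 0, 0, 1], [0, 0, 0, -0.002, 0, 0, 1]]
  ],
  "squeeze": 35
}}

```text
time: 6.65
position: [0.4167, -0.1393, 0.0713]
tool_rot: [-0.005, -0.707, 0.708, -0.001]
ft_force: [-0.8, -0.6, 2.0]
grip_width: 0.0173
```

Request:
{"fn": "jog_arm", "kwargs": {
  "increments": [
    [[0, 0, 0, 0, 0, 0.02, 1], [0, 0, 0, 0, 0, 0.05, 1], [0, 0, 0, 0, 0, 0.09, 1], [0, 0, 0, 0, 0, 0.14, 1], [0, 0, 0, 0, 0, 0.18, 1], [0, 0, 0, 0, 0, 0.2, 1], [0, 0, 0, 0, 0, 0.2, 1]]
  ]
}}

```text
time: 7.35
position: [0.4182, -0.1402, 0.2741]
tool_rot: [-0.007, -0.705, 0.709, -0.003]
ft_force: [1.0, -0.4, -0.6]
grip_width: 0.0172
```

```bash
python3 - <<'E'
from h import *
o=get_obs();print(o['position'],o['ft_force'],o['grip_width'],o['tool_rot'])
s=camera("scene")[:,:,::-1]
f=lambda x,a=1.6:cv2.convertScaleAbs(cv2.resize(x,(600,600),interpolation=0),alpha=a)
cv2.imwrite("pics/k1.png",f(s[120:240,120:240],1.2))
E
```

```text
[ 0.41823849 -0.14019854  0.27411795] [ 0.95043648 -0.38775893 -0.57732323] 0.017249896292071635 [-0.00733005 -0.70510536  0.70905877 -0.00289242]
```

View pics/k1.png

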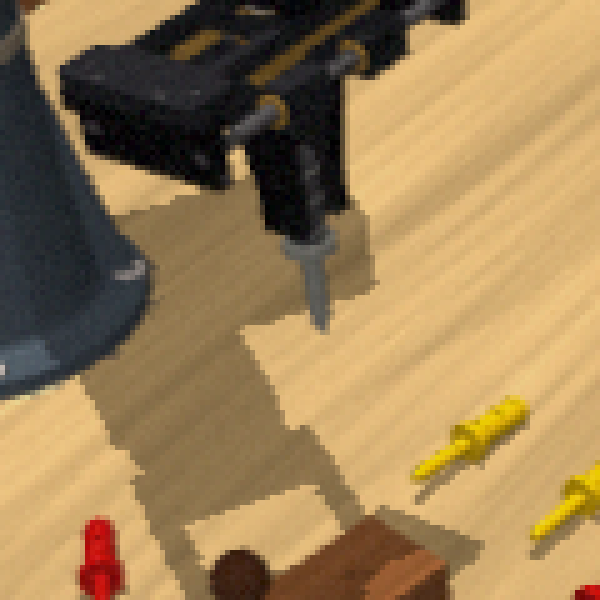

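Request:
{"fn": "jog_arm", "kwargs": {
  "increments": [
    [[0, 0, 0, 0.015, 0.04, 0.026, 1], [0, 0, 0, 0.03, 0.08, 0.026, 1], [0, 0, 0, 0.045, 0.12, 0.026, 1], [0, 0, 0, 0.06, 0.16, 0.026, 1], [0, 0, 0, 0.075, 0.2, 0.026, 1], [0, 0, 0, 0.082, 0.22, 0.02, 1], [0, 0, 0, 0.082, 0.22, 0.01, 1], [0, 0, 0, 0.082, 0.22, 0.01, 1]]
  ]
}}

```text
time: 8.2
position: [0.4963, 0.0807, 0.2784]
tool_rot: [-0.002, -0.706, 0.708, 0.001]
ft_force: [-0.0, -0.6, -0.6]
grip_width: 0.0174
```

```bash
python3 - <<'E'
from h import *
o=get_obs();print(o['position'],o['ft_force'],o['grip_width'],o['tool_rot'])
from scipy.spatial.transform import Rotation as R
print(R.from_quat(o['tool_rot']).as_matrix()[:,1])
s=camera("scene")[:,:,::-1];t=camera("top")[:,:,::-1]
cv2.imwrite("pics/s2.png",s);cv2.imwrite("pics/t2.png",t)
f=lambda x,a=1.6:cv2.convertScaleAbs(cv2.resize(x,(400,400),interpolation=0),alpha=a)
cv2.imwrite("pics/l1.png",np.hstack([f(s[130:170,240:280],2),f(t[160:240,175:255],1.2)]))
p=o['position'];print(proj("scene",p-[0,0,.062]),proj("top",p-[0,0,.062]),p-[0,0,.062])
E
```

```text
[0.49634625 0.08072417 0.27840409] [-0.01958223 -0.63887348 -0.62851653] 0.01735230976202739 [-0.00244819 -0.70594516  0.70826141  0.00110523]
[ 0.00189099 -0.00328043 -0.99999283]
[257.93410506 150.37422531] [213.39338857 201.95431509] [0.49634625 0.08072417 0.21640409]
```

View pics/l1.png

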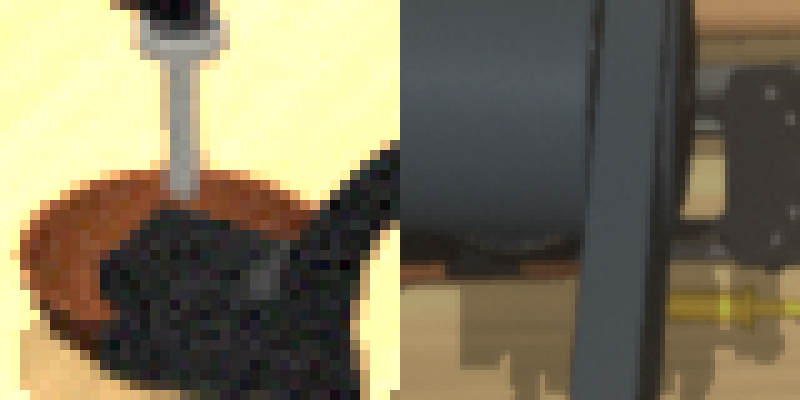

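```bash
python3 - <<'E'
from h import *
def draw(img,n,x0,y0,w,ctr,z,col):
    k=20
    im=cv2.convertScaleAbs(cv2.resize(img[y0:y0+w,x0:x0+w],(w*k,w*k),interpolation=0),alpha=2)
    def P(X): return ((proj(n,X)-[x0,y0]+.5)*k).astype(int)
    for c,colr in zip(ctr,col):
        q=np.array([P([c[0]+a*.022,c[1]+b*.018,z]) for a,b in((1,1),(1,-1),(-1,-1),(-1,1))])
        cv2.polylines(im,[q],True,colr,1)
        h=np.array([P([c[0]+.006*np.cos(u),c[1]+.006*np.sin(u),z]) for u in np.linspace(0,6.28,20)])
        cv2.polylines(im,[h],True,colr,1)
    return im[:600]
A=[(.5,.0785),(.4992,.083)];col=[(0,255,0),(0,0,255)]
s1=cv2.imread("pics/s1.png");t1=cv2.imread("pics/t1.png");s0=cv2.imread("pics/scene0.png");t0=cv2.imread("pics/top0.png")
cv2.imwrite("pics/m1.png",np.hstack([draw(s1,"scene",246,145,20,A,.200,col),draw(t1,"top",205,190,20,A,.200,col)]))
cv2.imwrite("pics/m2.png",np.hstack([draw(s0,"scene",248,152,20,A,.182,col),draw(t0,"top",206,192,20,A,.182,col)]))
E
```

```text
(no output)
```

View pics/m1.png

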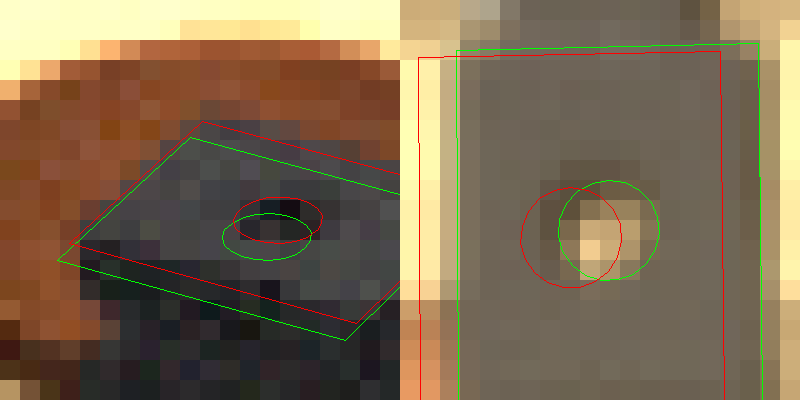

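View pics/m2.png

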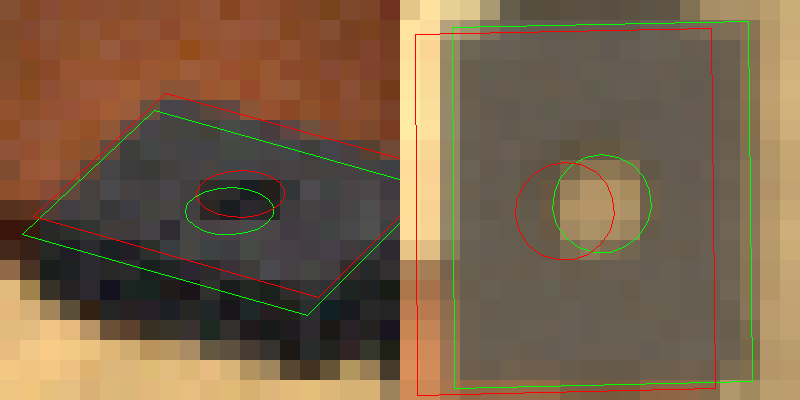

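```bash
python3 - <<'E'
from h import *
np.set_printoptions(precision=4,suppress=True)
print(onz("scene",(259.9,156.6),.2),onz("scene",(259.9,156.1),.2))
E
```

```text
[0.5031 0.0787 0.2   ] [0.5019 0.081  0.2   ]
```

Request:
{"fn": "jog_arm", "kwargs": {
  "increments": [
    [[0, 0, 0, 0.004, -0.001, -0.003, 1], [0, 0, 0, 0.004, -0.001, -0.008, 1], [0, 0, 0, 0.004, -0.001, -0.013, 1], [0, 0, 0, 0.004, -0.001, -0.017, 1], [0, 0, 0, 0.004, -0.001, -0.017, 1]]
  ]
}}

```text
time: 8.8
position: [0.5011, 0.0786, 0.2627]
tool_rot: [-0.004, -0.706, 0.708, 0.001]
ft_force: [-0.8, -0.3, -1.0]
grip_width: 0.0171
```

Request:
{"fn": "jog_arm", "kwargs": {
  "increments": [
    [[0, 0, 0, 0, 0.001, -0.003, 1], [0, 0, 0, 0, 0.001, -0.006, 1], [0, 0, 0, 0, 0.001, -0.009, 1], [0, 0, 0, 0, 0.001, -0.009, 1]]
  ]
}}

```text
time: 9.2
position: [0.5013, 0.0795, 0.2534]
tool_rot: [-0.004, -0.706, 0.708, 0.001]
ft_force: [0.2, -0.3, -1.6]
grip_width: 0.0177
```

```bash
python3 - <<'E'
from h import *
o=get_obs();print(o['position'],o['ft_force'],o['moment'],o['grip_width'])
s=camera("scene")[:,:,::-1]
f=lambda x,a=1.6:cv2.convertScaleAbs(cv2.resize(x,(600,600),interpolation=0),alpha=a)
cv2.imwrite("pics/n1.png",f(s[130:170,240:280],2))
E
```

```text
[0.50125371 0.07952418 0.25342992] [ 0.21006819 -0.31106219 -1.60477763] [-0.03777578 -0.1614535   0.03285678] 0.017670025537694384
```

View pics/n1.png

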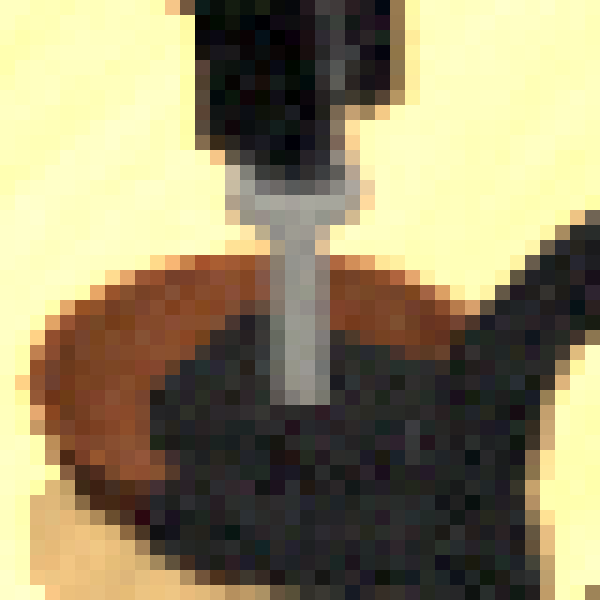

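Request:
{"fn": "jog_arm", "kwargs": {
  "increments": [
    [[0, 0, 0, 0, 0, -0.004, 1], [0, 0, 0, 0, 0, -0.008, 1], [0, 0, 0, 0, 0, -0.012, 1], [0, 0, 0, 0, 0, -0.012, 1]]
  ]
}}

```text
time: 9.65
position: [0.5013, 0.0794, 0.241]
tool_rot: [-0.004, -0.706, 0.708, 0.001]
ft_force: [0.7, -1.4, -1.6]
grip_width: 0.0172
```

Request:
{"fn": "jog_arm", "kwargs": {
  "increments": [
    [[0, 0, 0, 0, 0, -0.003, 1], [0, 0, 0, 0, 0, -0.006, 1], [0, 0, 0, 0, 0, -0.009, 1], [0, 0, 0, 0, 0, -0.009, 1]]
  ]
}}

```text
time: 10.05
position: [0.5013, 0.0793, 0.2316]
tool_rot: [-0.004, -0.706, 0.708, 0.001]
ft_force: [1.3, -0.1, -0.8]
grip_width: 0.0169
```

```bash
python3 - <<'E'
from h import *
o=get_obs();print(o['position'],o['ft_force'],o['moment'],o['grip_width'])
s=camera("scene")[:,:,::-1]
f=lambda x,a=1.6:cv2.convertScaleAbs(cv2.resize(x,(600,600),interpolation=0),alpha=a)
cv2.imwrite("pics/n2.png",f(s[130:190,230:290],2))
E
```

```text
[0.50130237 0.07933089 0.23157171] [ 1.28055864 -0.08642515 -0.75345986] [-0.13105022 -0.25718333 -0.00680368] 0.01694544964078929
```

View pics/n2.png

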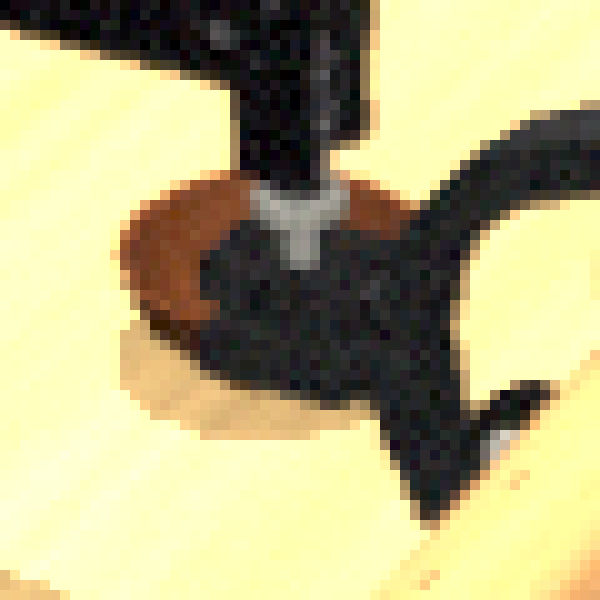

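Request:
{"fn": "jog_arm", "kwargs": {
  "increments": [
    [[0, 0, 0, 0, 0, -0.005, 1], [0, 0, 0, 0, 0, -0.01, 1], [0, 0, 0, 0, 0, -0.014, 1], [0, 0, 0, 0, 0, -0.014, 1], [0, 0, 0, 0, 0, -0.014, 1]]
  ],
  "squeeze": 50
}}

```text
time: 10.6
position: [0.5013, 0.0792, 0.2175]
tool_rot: [-0.004, -0.706, 0.708, 0.001]
ft_force: [1.1, -0.8, -0.8]
grip_width: 0.0166
```

Request:
{"fn": "jog_arm", "kwargs": {
  "increments": [
    [[0, 0, 0, 0, 0, -0.003, 1], [0, 0, 0, 0, 0, -0.006, 1], [0, 0, 0, 0, 0, -0.008, 1], [0, 0, 0, 0, 0, -0.008, 1], [0, 0, 0, 0, 0, -0.008, 1]]
  ]
}}

```text
time: 11.1
position: [0.5011, 0.0792, 0.2105]
tool_rot: [-0.004, -0.706, 0.709, 0.001]
ft_force: [-2.2, -1.6, 6.9]
grip_width: 0.0168
```

Request:
{"fn": "jog_arm", "kwargs": {
  "increments": [
    [[0, 0, 0, 0, 0, -0.002, 1], [0, 0, 0, 0, 0, -0.004, 1], [0, 0, 0, 0, 0, -0.004, 1], [0, 0, 0, 0, 0, -0.004, 1]]
  ]
}}

```text
time: 11.5
position: [0.5011, 0.0792, 0.2101]
tool_rot: [-0.005, -0.705, 0.709, 0.0]
ft_force: [-6.2, -0.7, 22.5]
grip_width: 0.0171
```

Request:
{"fn": "jog_arm", "kwargs": {
  "increments": [
    [[0, 0, 0, -0.0005, 0, -0.003, 1], [0, 0, 0, -0.0005, 0, -0.003, 1], [0, 0, 0, -0.0005, 0, -0.003, 1], [0, 0, 0, -0.0005, 0, -0.003, 1]]
  ]
}}

```text
time: 11.9
position: [0.5011, 0.0792, 0.2102]
tool_rot: [-0.005, -0.705, 0.709, -0.001]
ft_force: [-4.9, -0.9, 19.1]
grip_width: 0.0168
```

```bash
python3 - <<'E'
from h import *
from scipy.spatial.transform import Rotation as R
for i in range(3):
    s=camera("scene")[:,:,::-1];o=get_obs();print(o['time'],o['position'],o['ft_force'],o['grip_width'],R.from_quat(o['tool_rot']).as_matrix()[:,1])
t=camera("top")[:,:,::-1]
f=lambda x,a=1.6:cv2.convertScaleAbs(cv2.resize(x,(600,600),interpolation=0),alpha=a)
cv2.imwrite("pics/p1.png",f(s[130:190,230:290],2.5));cv2.imwrite("pics/p2.png",s)
cv2.imwrite("pics/p3.png",t)
E
```

```text
11.95 [0.50107203 0.07916847 0.21014714] [-3.93216642 -1.03752661 18.45493388] 0.01716781403149607 [ 0.00874444 -0.00498283 -0.99994935]
12.0 [0.50107519 0.07916103 0.21015712] [-5.13826643 -2.31688444 19.35605438] 0.01706047118870211 [ 0.0087545  -0.00498411 -0.99994926]
12.05 [0.50107669 0.07916754 0.21015567] [-3.9815003  -0.50227623 20.63268714] 0.01670851518700791 [ 0.00876057 -0.0050041  -0.9999491 ]
```

View pics/p1.png

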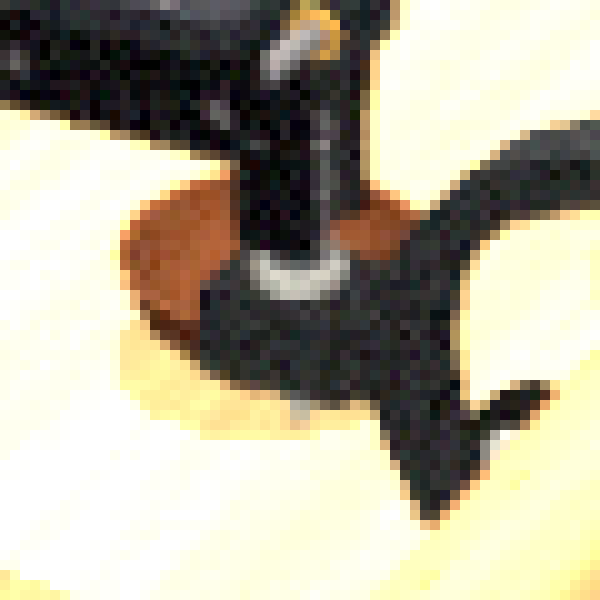

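View pics/p2.png

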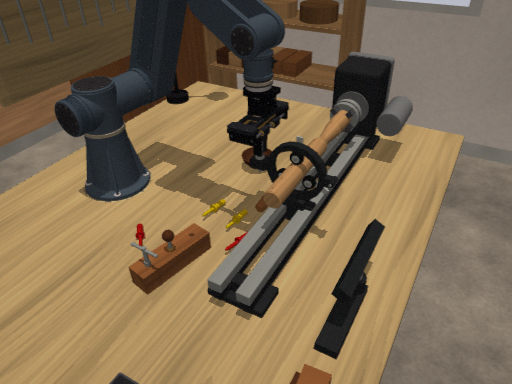

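The collar sits on the upper ear at crop (300,275), and the pin tip shows below the lower ear at crop (300,410). The height is 0.2101, which fits fully shut, and the force holds steady at about 19 N. Handing in.

```bash
python3 - <<'E'
from rig import *
print(hand_in()); o=get_obs(); print(o['time'],o['position'],o['ft_force'],o['grip_width'])
E
```

```text
the job is handed in; nothing more can be done
None
the job is handed in; nothing more can be done
```

The steady rest is shut and the lock pin is through both ears. The arm is still gripping the pin and pressing it down, ready for your nut. I handed in at about 12 s of the 61 s; no verdict came back.

**What I did:** I pushed the upper half down along its arc with closed fingers. Then I took the steel pin with the knurled grip from the rack, lowered it through both holes with almost no resistance, and pressed until the ear hit its hard stop.

**Last checks:**
- **Press:** it held steady at about 19 N down, with the grip set to 50 N. About 5 N sideways was left on the tool.
- **Height:** the gripper's height matches a fully shut half to within about 1 mm. It puts the pin tip roughly 34 mm below the lower hole's mouth. This is worked out from the gripper's height, not measured directly.
- **Uprightness:** the tool is tilted about 0.01 rad.
- **Picture:** the collar sits on the upper ear and the pin tip shows below the lower ear.
- **Bystanders:** the key, bar and bowl are in place in the last scene picture. The gouge is not clear in it, and I did not measure its position at the end.

**What disagreed:** the two cameras placed the lower hole about 4 mm apart along the spindle. I aimed between them and the pin went in at the first try. The red and yellow look-alike pins had fallen over by the time I first looked after moving. I took it that they tipped by themselves, as the arm had not been near them.

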